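Set the stock flip tags of the paint bins

ROBOT

A 6-joint arm with a two-finger parallel gripper is mounted at the origin on the work surface. World frame = base frame: x ahead of the robot, y to its left, z up, the work surface at z = 0. Lengths are in m, angles in rad, forces in N, time in s.
With the tool pointing down it reaches from about 0.375 to 0.825 m from the base axis. Payload 5.5 kg.
Tool frame: the origin (TCP) lies at the very end of the fingers, on their centre line; the grasp point (between the pads) lies 19 mm behind it; z points along the fingers, y is the direction in which the jaws open and shut (so a half turn about z gives the same grasp; the last joint's range is limited). The gripper opens to 85 mm and grips with 20 to 120 N. Pads are 22 mm wide; open, the fingers measure 114 mm over their backs; the gripper's body (76 mm by 85 mm) begins 54 mm behind the grasp point. The pads swing forward as they close: fully open they stand 13 mm farther back than shut.
Start: joints at [-1.102, 0.314, -0.047, 1.21, 0, 1.571], TCP at [0.271, -0.535, 0.231] pointing down, gripper open.
Joint ranges: [-2.67, 2.67], [-0.69, 1.73], [-1.03, 1.25], [-2.08, 2.16], [-1.42, 1.45], [-3.14, 3.14]. Speed limits (rad/s): [2.39, 2.39, 3.01, 3.14, 3.14, 3.14].

INTERFACE

Orientations are given as a rotation vector (axis times angle).
In Python, from bench import r, cams gives the robot as it stands. The module is installed in compiled form; this text tells all that it offers.
- The arm moves only by the shell command python3 -m inch 'ROWS' [FORCE]. ROWS is JSON, one flat list of numbers, 7 for each row, row after row: the turn, a rotation vector about the tool's x, y, z in degrees, then the shift along the tool's x, y, z in mm, then the opening, from -1 (shut) to 1 (fully open). A call has 1 to 20 rows; each row is the pose to reach, as a shift and turn from the pose commanded when the call began, along the tool's axes at that moment; what a row does not reach only later rows make up. A row lasts 1/8 s, in which the tool goes at most 62.5 mm and 10.7 degrees, less where a joint would pass 70% of its speed; a pose out of reach is approached as far as the arm can. A call with a gripper value outside its range is refused whole. The fingers move at their own pace and stop on an object; FORCE is the grip in N (left out, the last holds). Time passes only in rows, so rows that repeat a pose let the fingers close. It gives the time, the measured TCP pose, the force and the opening at its end, in the units of the state.
- r.observe(): the state, without advancing time (a new reading comes with each control period).
- cams.capture(name): name is "scene" or "top"; returns a dict with "color" (400x640x3 uint8, blue, green, red), "fx", "fy", "cx", "cy" (pixels), "k1" (the pictures are not rectified: a ray, as slopes to the right and down, at radius r is drawn at 1 + k1 r^2 times it, then the intrinsics apply), "xyz" and "orientation" of the camera in the world. Camera axes: x right, y down, z forward; pixel columns grow to the right and rows downward; lengths in m; the calibration is good to about 2 mm. A picture is of the moment at which its call begins. There is no depth.
- r.job_done(): hands the job in, once; it reports no verdict.
The state is a dict: "time_s": time; "joint_pos": joint angles; "qvel": joint speeds; "effort": joint torques, N m; "eef_pos": TCP position; "tcp_rot": TCP orientation; "force": force on the tool from outside, world axes, zero at the start; "torque": the same for the moment, N m; "gripper_width": finger opening in m.
Only numpy, scipy, OpenCV 4.12 (cv2) and the standard library are available. Lean on these libraries where they do the work, as an engineer would, in place of code of your own. Each camera call takes 0.05 s, during which the arm holds its last target. There are 200 camera calls.

TASK

Some of the flip tags on the paint stock board no longer match the bins behind them. With a light push of a fingertip, never taking a tag between the fingers, turn over the wrong ones, so that the tag in front of each full bin lies over to the robot's left with its solid disc showing and the tag in front of each nearly empty bin lies over to the right with its open ring showing. Do not turn over a tag that is already right, and leave the loose paints and tools where they are.

Things in the scene. Friction and masses are not known exactly. Their poses are not given: they have to be found in the camera images.
- board: plywood board fixed on the table, 290 mm (x) by 530 mm (y), 12 mm thick; origin at the centre of its underside, front edge (-x) towards the robot. Four bins stand in a row along its rear and four tag stands along its front, both at 125 mm spacing, rows 160 mm apart: each stand is straight in front of one bin. Which bin and which stand is at which place varies.
- stand1: fixed grey metal bracket of one stock tag, 66 mm (x) by 60 mm (y), its end cheeks 28 mm tall; origin at the centre of its underside on the board's top. The tag's hinge pin runs along the stand's x axis, 18 mm above this origin. All stands have the board's yaw; +y of the stand is the robot's left.
- tag1 (a joint): hinge angle of the tag of stand1, rad: 0 upright, +0.70 lying over to the left (+y of the stand) with its solid disc uppermost: FULL; -0.70 lying over to the right (-y), open ring uppermost: REORDER. It swings freely, falls by its own weight to whichever side of upright it is on, and rests there on a stop 0.70 rad (40 degrees) from upright.
- tag1_edge (a point): middle of the rounded free edge of stand1's tag, a white plastic leaf 50 mm along the hinge, 60 mm from hinge to edge, 4 to 6 mm thick, about 25 g. At rest the edge is 39 mm to one side of the hinge and 46 mm above it, overhanging the bracket: a fingertip let down beside it (48 mm free between tags that lean towards each other) pushes it up and over with about 1 N.
- stand2: fixed grey metal bracket of one stock tag, 66 mm (x) by 60 mm (y), its end cheeks 28 mm tall; origin at the centre of its underside on the board's top. The tag's hinge pin runs along the stand's x axis, 18 mm above this origin. All stands have the board's yaw; +y of the stand is the robot's left.
- tag2 (a joint): hinge angle of the tag of stand2, rad: 0 upright, +0.70 lying over to the left (+y of the stand) with its solid disc uppermost: FULL; -0.70 lying over to the right (-y), open ring uppermost: REORDER. It swings freely, falls by its own weight to whichever side of upright it is on, and rests there on a stop 0.70 rad (40 degrees) from upright.
- tag2_edge (a point): middle of the rounded free edge of stand2's tag, a white plastic leaf 50 mm along the hinge, 60 mm from hinge to edge, 4 to 6 mm thick, about 25 g. At rest the edge is 39 mm to one side of the hinge and 46 mm above it, overhanging the bracket: a fingertip let down beside it (48 mm free between tags that lean towards each other) pushes it up and over with about 1 N.
- stand3: fixed grey metal bracket of one stock tag, 66 mm (x) by 60 mm (y), its end cheeks 28 mm tall; origin at the centre of its underside on the board's top. The tag's hinge pin runs along the stand's x axis, 18 mm above this origin. All stands have the board's yaw; +y of the stand is the robot's left.
- tag3 (a joint): hinge angle of the tag of stand3, rad: 0 upright, +0.70 lying over to the left (+y of the stand) with its solid disc uppermost: FULL; -0.70 lying over to the right (-y), open ring uppermost: REORDER. It swings freely, falls by its own weight to whichever side of upright it is on, and rests there on a stop 0.70 rad (40 degrees) from upright.
- tag3_edge (a point): middle of the rounded free edge of stand3's tag, a white plastic leaf 50 mm along the hinge, 60 mm from hinge to edge, 4 to 6 mm thick, about 25 g. At rest the edge is 39 mm to one side of the hinge and 46 mm above it, overhanging the bracket: a fingertip let down beside it (48 mm free between tags that lean towards each other) pushes it up and over with about 1 N.
- stand4: fixed grey metal bracket of one stock tag, 66 mm (x) by 60 mm (y), its end cheeks 28 mm tall; origin at the centre of its underside on the board's top. The tag's hinge pin runs along the stand's x axis, 18 mm above this origin. All stands have the board's yaw; +y of the stand is the robot's left.
- tag4 (a joint): hinge angle of the tag of stand4, rad: 0 upright, +0.70 lying over to the left (+y of the stand) with its solid disc uppermost: FULL; -0.70 lying over to the right (-y), open ring uppermost: REORDER. It swings freely, falls by its own weight to whichever side of upright it is on, and rests there on a stop 0.70 rad (40 degrees) from upright.
- tag4_edge (a point): middle of the rounded free edge of stand4's tag, a white plastic leaf 50 mm along the hinge, 60 mm from hinge to edge, 4 to 6 mm thick, about 25 g. At rest the edge is 39 mm to one side of the hinge and 46 mm above it, overhanging the bracket: a fingertip let down beside it (48 mm free between tags that lean towards each other) pushes it up and over with about 1 N.
- bin_full_tubes: grey plastic picking bin, 150 mm deep (x), 105 mm wide (y), 75 mm tall with a low front, fixed on the board; origin at the centre of its underside; FULL: heaped with paint tubes to about 85 mm above its underside
- bin_full_jars: grey plastic picking bin, 150 mm deep (x), 105 mm wide (y), 75 mm tall with a low front, fixed on the board; origin at the centre of its underside; FULL: packed with six lidded paint jars, to its rim
- bin_low_tube: grey plastic picking bin, 150 mm deep (x), 105 mm wide (y), 75 mm tall with a low front, fixed on the board; origin at the centre of its underside; nearly EMPTY: a single paint tube on its floor
- bin_low_jar: grey plastic picking bin, 150 mm deep (x), 105 mm wide (y), 75 mm tall with a low front, fixed on the board; origin at the centre of its underside; nearly EMPTY: a single jar on its floor
- pot: small paint jar, 34 mm wide and 45 mm tall, standing loose on the board between tags and bins; origin under its centre (not part of the job)
- dropper: dropper bottle, 26 mm wide and 66 mm tall, standing loose on the board between tags and bins; origin under its centre (not part of the job)
- tube_a: paint tube lying on the table in front of the board, 150 mm long, 38 mm thick; origin under its centre, cap at +x (not part of the job)
- tube_b: paint tube lying on the table in front of the board, 120 mm long, 32 mm thick; origin under its centre, cap at +x (not part of the job)
- foam_brush: foam brush lying on the table left of the board, 175 mm long, 50 mm wide, 18 mm thick; origin under its ferrule, foam at +x (not part of the job)
- tape_roll: roll of masking tape lying flat on the table right of the board, 90 mm wide, 25 mm tall; origin under its centre (not part of the job)
- water_cup: ceramic cup standing in front of the board, 72 mm wide, 85 mm tall; origin under its centre (not part of the job)

How it is judged:
At the end, for the whole second after the job is handed in: Every tag in front of a full bin rests on its left stop (within 0.1 rad of it) and every tag in front of a nearly empty bin rests on its right stop (within 0.1 rad) ((((horizontal distance between stand1 and bin_full_tubes below 0.182 m or horizontal distance between stand1 and bin_full_jars below 0.182 m) and value of joint tag1 above 0.6 rad) or ((horizontal distance between stand1 and bin_low_tube below 0.182 m or horizontal distance between stand1 and bin_low_jar below 0.182 m) and value of joint tag1 below -0.6 rad)) and (((horizontal distance between stand2 and bin_full_tubes below 0.182 m or horizontal distance between stand2 and bin_full_jars below 0.182 m) and value of joint tag2 above 0.6 rad) or ((horizontal distance between stand2 and bin_low_tube below 0.182 m or horizontal distance between stand2 and bin_low_jar below 0.182 m) and value of joint tag2 below -0.6 rad)) and (((horizontal distance between stand3 and bin_full_tubes below 0.182 m or horizontal distance between stand3 and bin_full_jars below 0.182 m) and value of joint tag3 above 0.6 rad) or ((horizontal distance between stand3 and bin_low_tube below 0.182 m or horizontal distance between stand3 and bin_low_jar below 0.182 m) and value of joint tag3 below -0.6 rad)) and (((horizontal distance between stand4 and bin_full_tubes below 0.182 m or horizontal distance between stand4 and bin_full_jars below 0.182 m) and value of joint tag4 above 0.6 rad) or ((horizontal distance between stand4 and bin_low_tube below 0.182 m or horizontal distance between stand4 and bin_low_jar below 0.182 m) and value of joint tag4 below -0.6 rad))); the robot touches nothing.
It fails at once if a tag that was right from the start is turned past upright (((horizontal distance between stand1 and bin_full_tubes below 0.182 m or horizontal distance between stand1 and bin_full_jars below 0.182 m) and value of joint tag1 below 0 rad) or ((horizontal distance between stand2 and bin_full_tubes below 0.182 m or horizontal distance between stand2 and bin_full_jars below 0.182 m) and value of joint tag2 below 0 rad) or ((horizontal distance between stand3 and bin_full_tubes below 0.182 m or horizontal distance between stand3 and bin_full_jars below 0.182 m) and value of joint tag3 below 0 rad) or ((horizontal distance between stand4 and bin_low_tube below 0.182 m or horizontal distance between stand4 and bin_low_jar below 0.182 m) and value of joint tag4 above 0 rad)).
It fails at once if a tag is swung over while held between the fingers ((value of joint tag1 between -0.12 and 0.12 rad and x of the grasp point in the frame of tag1_edge between -0.035 and 0.035 m and y of the grasp point in the frame of tag1_edge between -0.0045 and 0.0045 m and z of the grasp point in the frame of tag1_edge between -0.06 and 0.018 m and contact force between the fingers and stand1 above 0.3 N) or (value of joint tag2 between -0.12 and 0.12 rad and x of the grasp point in the frame of tag2_edge between -0.035 and 0.035 m and y of the grasp point in the frame of tag2_edge between -0.0045 and 0.0045 m and z of the grasp point in the frame of tag2_edge between -0.06 and 0.018 m and contact force between the fingers and stand2 above 0.3 N) or (value of joint tag3 between -0.12 and 0.12 rad and x of the grasp point in the frame of tag3_edge between -0.035 and 0.035 m and y of the grasp point in the frame of tag3_edge between -0.0045 and 0.0045 m and z of the grasp point in the frame of tag3_edge between -0.06 and 0.018 m and contact force between the fingers and stand3 above 0.3 N) or (value of joint tag4 between -0.12 and 0.12 rad and x of the grasp point in the frame of tag4_edge between -0.035 and 0.035 m and y of the grasp point in the frame of tag4_edge between -0.0045 and 0.0045 m and z of the grasp point in the frame of tag4_edge between -0.06 and 0.018 m and contact force between the fingers and stand4 above 0.3 N)).
It fails at once if a tag or its bracket is pushed hard (over 30 N) (contact force between the fingers and stand1 above 30 N or contact force between the fingers and stand2 above 30 N or contact force between the fingers and stand3 above 30 N or contact force between the fingers and stand4 above 30 N).
It fails at once if a loose thing is lifted, carried or knocked more than 30 mm from its place (distance of any of pot, dropper, tube_a, tube_b, foam_brush, tape_roll, water_cup from where it was at the start of the episode above 0.03 m).
It also fails if it takes over 48 s, if anything falls off the work surface, if the arm or the gripper's body presses on something with over 40 N, if the wrist force passes 120 N, or if a joint passes its speed limit or range.

## Working session

There is one attempt and no reset: what is moved stays moved. The work goes in short steps, Python scripts to look and compute and a shell command to move; the robot and the scene stay as the last step left them, time stands still between calls to the robot, and variables do not carry over. Pictures are saved under pics/ and viewed, about 8 in all and at most 12, crops included, and the job is handed in when it is done.

```bash
mkdir -p pics
python3 - <<'E'
from bench import r,cams
import cv2
s=r.observe();print({k:s[k] for k in("time_s","eef_pos","tcp_rot","gripper_width","force")})
for n in("scene","top"):
    c=cams.capture(n);cv2.imwrite(f"pics/{n}0.png",c["color"]);print(n,{k:v for k,v in c.items() if k!="color"})
E
```

```text
{'time_s': 0.0, 'eef_pos': array([ 0.27082157, -0.53475109,  0.23045336]), 'tcp_rot': array([-3.05408106e+00, -7.29229932e-01,  5.28508687e-04]), 'gripper_width': 0.08521798042387464, 'force': array([-0.31925248, -0.61349672,  0.18555255])}
scene {'fx': 362.03426589216883, 'fy': 362.03426589216883, 'cx': 317.0083146501592, 'cy': 199.38402554661656, 'k1': 0.017753319723405506, 'xyz': array([0.94740986, 0.63040583, 0.76462255]), 'orientation': array([-0.68756328, -2.63018781,  1.10912042])}
top {'fx': 384.16963905565035, 'fy': 384.16963905565035, 'cx': 323.1915953080481, 'cy': 194.19250145495045, 'k1': -0.023621765334833445, 'xyz': array([ 0.42256704, -0.00860827,  0.88286684]), 'orientation': array([-2.117699  ,  2.10701045, -0.22393049])}
```

View pics/top0.png

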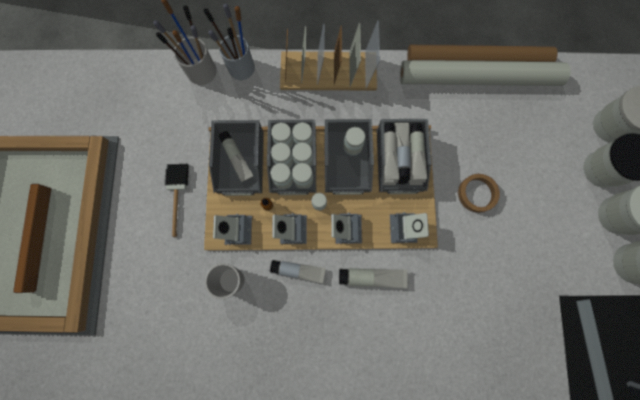

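View pics/scene0.png

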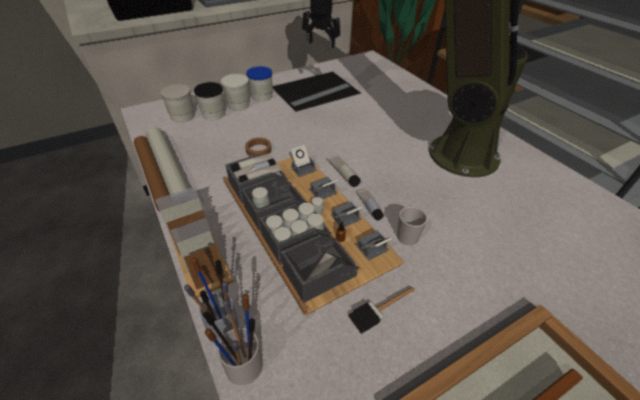

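The top view shows four bins. From left to right they hold a single tube (column 235), six jars (292), a single jar (348) and heaped tubes (402). The tags in front of them show disc, disc, disc, ring at row ~228. Tags 1, 3 and 4 from the left look wrong. I'll zoom in to confirm this and pick points.

Run:
```python
import cv2
t=cv2.imread("pics/top0.png")[195:260,195:445];cv2.imwrite("pics/tc.png",cv2.convertScaleAbs(cv2.resize(t,None,fx=3.2,fy=3.2,interpolation=cv2.INTER_CUBIC),alpha=1.6))
t=cv2.imread("pics/scene0.png")[130:310,220:420];cv2.imwrite("pics/sc.png",cv2.convertScaleAbs(cv2.resize(t,None,fx=3.2,fy=3.2,interpolation=cv2.INTER_CUBIC),alpha=1.6))
```

```text
(no output)
```

View pics/tc.png

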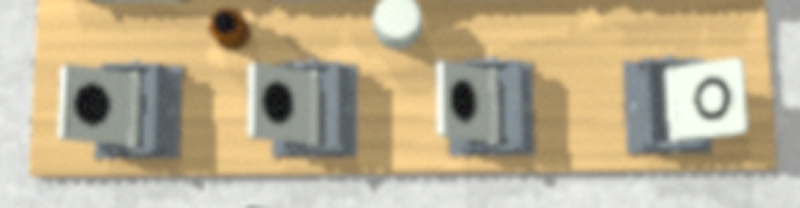

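View pics/sc.png

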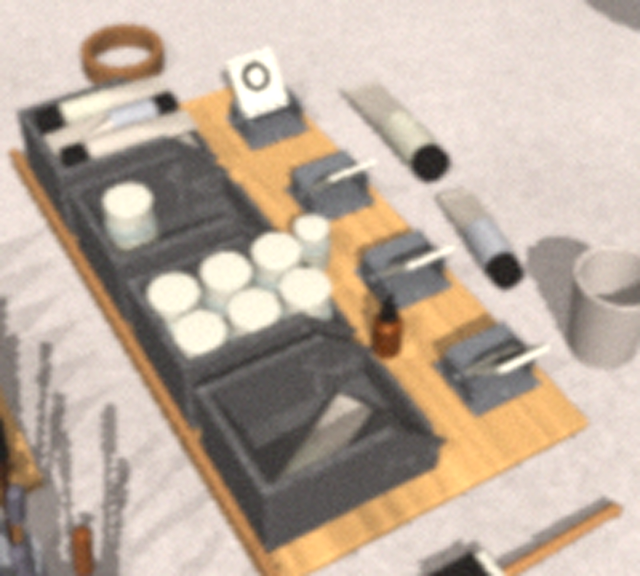

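The crops confirm it. Leaning left with the disc up are A, B and C (free edges at top-crop u≈61, 251, 439). D leans right with the ring up (u≈744). A (single tube), C (single jar) and D (heaped tubes) are wrong; B (jars) is right. Next I'll triangulate the free edges and the board's front corners.

```bash
cat > h.py <<'E'
import numpy as np,cv2
from scipy.spatial.transform import Rotation as R
def ray(c,p):
    K=np.array([[c["fx"],0,c["cx"]],[0,c["fy"],c["cy"]],[0,0,1]])
    d=cv2.undistortPoints(np.array([[p]],float),K,np.array([c["k1"],0,0,0]))[0,0]
    v=R.from_rotvec(c["orientation"]).apply([d[0],d[1],1]);return np.array(c["xyz"]),v/np.linalg.norm(v)
def plane(c,p,z):
    o,v=ray(c,p);return o+v*(z-o[2])/v[2]
def tri(c1,p1,c2,p2):
    a,u=ray(c1,p1);b,v=ray(c2,p2)
    s=np.linalg.lstsq(np.c_[u,-v],b-a,rcond=None)[0]
    P,Q=a+s[0]*u,b+s[1]*v;return (P+Q)/2,np.linalg.norm(P-Q)
E
python3 - <<'E'
from h import *
from bench import r,cams
np.set_printoptions(precision=4,suppress=True)
T=cams.capture("top");S=cams.capture("scene")
t=lambda u,v:(195+(u+.5)/3.2-.5,195+(v+.5)/3.2-.5)
s=lambda u,v:(220+(u+.5)/3.2-.5,130+(v+.5)/3.2-.5)
# white-mask leaf edge in the top view: leftmost/rightmost bright column within each window
g=T["color"].min(2);print("max bright",g[210:245,205:440].max())
E_t={"A":(61,102),"B":(251,100),"C":(439,98),"D":(744,98)}
E_s={"A":(508,361),"B":(415,262),"C":(346,174),"D":(252,54)}
f=[plane(T,t(30,177),.012),plane(T,t(777,172),.012)]
print("front corners",*f,np.linalg.norm(f[0]-f[1]))
yaw=np.arctan2(*(f[0]-f[1])[[1,0]])-np.pi/2;print("yaw deg",np.degrees(yaw))
ex=np.array([np.cos(yaw),np.sin(yaw),0]);ey=np.array([-ex[1],ex[0],0])
H={}
for k in E_t:
    p=plane(T,t(*E_t[k]),.076);q,e=tri(T,t(*E_t[k]),S,s(*E_s[k]))
    H[k]=p+ey*(.039 if k=="D" else -.039);print(k,"plane",p,"tri",q,"miss",e,"hinge",H[k])
print("spacing",[(H[a]-H[b])@ey for a,b in("AB","BC","CD")])
# bracket check: crop outlines at the cheek tops
tool=R.from_rotvec(r.observe()["tcp_rot"]).as_matrix();p0=r.observe()["eef_pos"]
print("tool axes",tool.T)
def go(n,k,off,z):
    w=H[k]+ey*off;w[2]=z;print(n,"world",w,"tool mm",tool.T@(w-p0)*1000)
go("D start hi","D",-.075,.2);go("C","C",.075,.2);go("A","A",.075,.2)
E
```

```text
max bright 155
front corners [0.4773 0.2575 0.012 ] [ 0.4834 -0.2688  0.012 ] 0.5263655808274706
yaw deg 0.666877417482993
A plane [0.5225 0.2207 0.076 ] tri [0.528  0.2187 0.0692] miss 0.012140918818330576 hinge [0.523  0.1817 0.076 ]
B plane [0.5246 0.0953 0.076 ] tri [0.5307 0.0929 0.0655] miss 0.012171780647151244 hinge [0.5251 0.0563 0.076 ]
C plane [ 0.5266 -0.0287  0.076 ] tri [ 0.5294 -0.0303  0.068 ] miss 0.004424990831068773 hinge [ 0.5271 -0.0677  0.076 ]
D plane [ 0.5275 -0.2305  0.076 ] tri [ 0.5261 -0.2296  0.0741] miss 0.004165038932061136 hinge [ 0.5271 -0.1915  0.076 ]
spacing [np.float64(0.12547934967326319), np.float64(0.12400089157948399), np.float64(0.12375437868208447)]
tool axes [[ 0.8921  0.4518  0.    ]
 [ 0.4518 -0.8921 -0.0011]
 [-0.0005  0.001  -1.    ]]
D start hi world [ 0.5279 -0.2665  0.2   ] tool mm [ 350.5822 -123.3677   30.8881]
C world [0.5262 0.0073 0.2   ] tool mm [ 472.6993 -368.3796   31.1533]
A world [0.5221 0.2567 0.2   ] tool mm [ 581.7834 -592.7505   31.3961]
```

Spacing is 124–125 mm and yaw about 0.7°, both consistent with the text. The triangulated heights are looser (66–74 mm), with a 12 mm miss on A and B from my scene picks. The y positions come from the top view and agree with the known spacing. I'm moving to the right of D with the fingers shut.

```bash
python3 -m inch '[0,0,10,60,-21,5,-1, 0,0,20,120,-42,10,-1, 0,0,26,180,-63,15,-1, 0,0,26,240,-84,20,-1, 0,0,26,300,-105,26,-1, 0,0,26,350,-123,31,-1, 0,0,26,350,-123,31,-1, 0,0,26,350,-123,31,-1, 0,0,26,350,-123,31,-1]' 30
python3 - <<'E'
from h import *
from bench import r,cams
np.set_printoptions(precision=4,suppress=True)
s=r.observe();print(s["eef_pos"],s["gripper_width"],s["force"],s["joint_pos"]);print(R.from_rotvec(s["tcp_rot"]).as_matrix().T)
c=cams.capture("scene")["color"][60:260,180:440];cv2.imwrite("pics/s1.png",cv2.convertScaleAbs(cv2.resize(c,None,fx=3,fy=3),alpha=1.5))
E
```

```text
time_s: 1.32
eef_pos: [0.5269, -0.2684, 0.2004]
tcp_rot: [3.141, 0.021, -0.0]
force: [0.6, 0.2, 0.1]
gripper_width: -0.0002
[ 0.5269 -0.2684  0.2004] -0.00015259498478256526 [0.5888 0.1584 0.0738] [-0.471   0.3107 -0.1218  1.1383 -0.0003  2.6573]
[[ 0.9999  0.0133 -0.0002]
 [ 0.0133 -0.9999  0.0002]
 [-0.0002 -0.0002 -1.    ]]
```

View pics/s1.png

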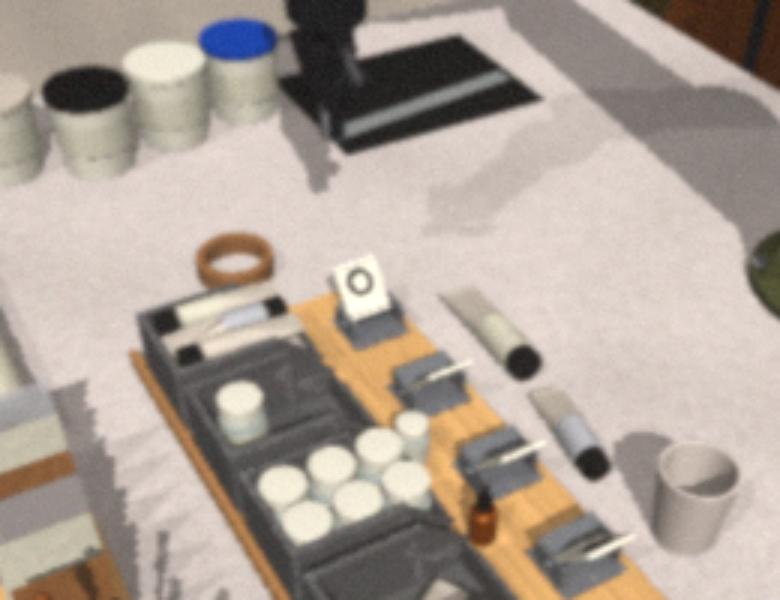

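Fingers are shut, to the right of D with clearance. Letting down and pushing left.

```bash
python3 -m inch '[0,0,0,0,0,45,-1, 0,0,0,0,0,90,-1, 0,0,0,0,0,125,-1, 0,0,0,0,0,140,-1, 0,0,0,0,0,140,-1, 0,0,0,0,-10,140,-1, 0,0,0,0,-18,140,-1, 0,0,0,0,-26,140,-1, 0,0,0,0,-34,140,-1, 0,0,0,0,-40,140,-1]'; python3 -m inch '[0,0,0,0,-6,0,-1, 0,0,0,0,-12,0,-1, 0,0,0,0,-18,0,-1, 0,0,0,0,-24,0,-1, 0,0,0,0,-30,0,-1, 0,0,0,0,-33,0,-1, 0,0,0,0,-33,0,-1, 0,0,0,0,-33,0,-1, 0,0,0,0,-33,0,-1]'
python3 - <<'E'
from h import *
from bench import r,cams
for n,(a,b,c,d) in {"top":(190,260,195,445),"scene":(100,300,220,440)}.items():
    cv2.imwrite(f"pics/{n}2.png",cv2.convertScaleAbs(cv2.resize(cams.capture(n)["color"][a:b,c:d],None,fx=2.6,fy=2.6),alpha=1.5))
E
```

```text
time_s: 2.62
eef_pos: [0.5272, -0.2267, 0.0605]
tcp_rot: [3.141, 0.024, 0.0]
force: [-0.3, 0.0, -0.2]
gripper_width: 0.0003
time_s: 3.75
eef_pos: [0.5267, -0.1946, 0.0603]
tcp_rot: [3.141, 0.023, 0.0]
force: [-0.6, -0.2, 0.1]
gripper_width: -0.0001
```

View pics/scene2.png

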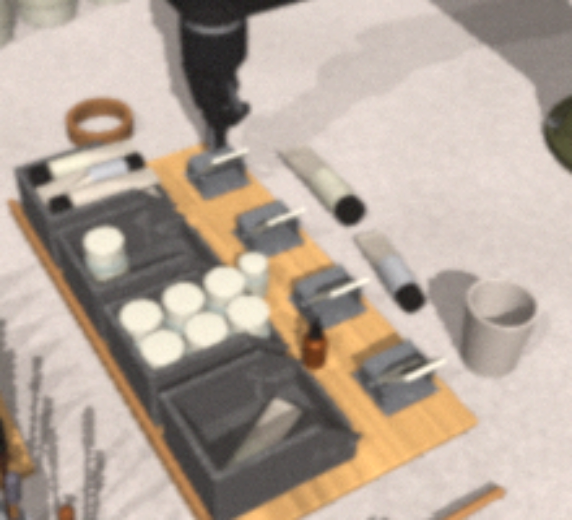

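D has gone over to the left (its leaf is edge-on at crop (228,160), like the others). Next is C, from its left.

```bash
python3 -m inch '[0,0,0,0,0,-50,-1, 0,0,0,0,0,-100,-1, 0,0,0,0,0,-110,-1, 0,0,0,2,-60,-110,-1, 0,0,0,2,-120,-110,-1, 0,0,0,2,-175,-110,-1, 0,0,0,2,-203,-110,-1, 0,0,0,2,-203,-110,-1, 0,0,0,2,-203,-60,-1, 0,0,0,2,-203,-20,-1, 0,0,0,2,-203,0,-1, 0,0,0,2,-203,0,-1]'; python3 -m inch '[0,0,0,0,10,0,-1, 0,0,0,0,18,0,-1, 0,0,0,0,26,0,-1, 0,0,0,0,34,0,-1, 0,0,0,0,42,0,-1, 0,0,0,0,48,0,-1, 0,0,0,0,54,0,-1, 0,0,0,0,60,0,-1, 0,0,0,0,66,0,-1, 0,0,0,0,72,0,-1, 0,0,0,0,72,0,-1, 0,0,0,0,72,0,-1, 0,0,0,0,72,0,-1]'
python3 - <<'E'
from h import *
from bench import r,cams
for n,(a,b,c,d) in {"top":(190,260,195,445),"scene":(100,300,220,440)}.items():
    cv2.imwrite(f"pics/{n}3.png",cv2.convertScaleAbs(cv2.resize(cams.capture(n)["color"][a:b,c:d],None,fx=2.6,fy=2.6),alpha=1.5))
E
```

```text
time_s: 5.35
eef_pos: [0.5236, 0.0068, 0.0583]
tcp_rot: [-3.141, -0.022, 0.007]
force: [0.3, -0.7, -0.1]
gripper_width: -0.0001
time_s: 6.98
eef_pos: [0.5268, -0.0638, 0.0603]
tcp_rot: [-3.141, -0.025, -0.0]
force: [-0.3, 0.1, -0.3]
gripper_width: -0.0
```

View pics/scene3.png

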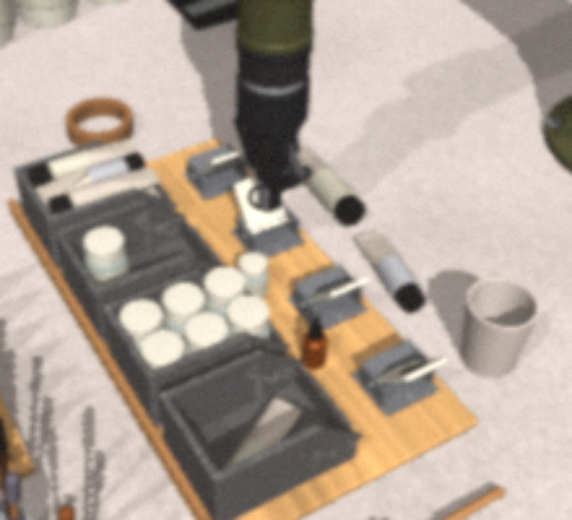

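C now shows its ring at crop (262,198). Last one is A, from its left.

```bash
python3 -m inch '[0,0,0,0,0,-50,-1, 0,0,0,0,0,-100,-1, 0,0,0,0,0,-110,-1, 0,0,0,0,-60,-110,-1, 0,0,0,0,-120,-110,-1, 0,0,0,0,-180,-110,-1, 0,0,0,0,-240,-110,-1, 0,0,0,0,-295,-110,-1, 0,0,0,0,-320,-110,-1, 0,0,0,0,-320,-110,-1, 0,0,0,0,-320,-110,-1, 0,0,0,0,-320,-60,-1, 0,0,0,0,-320,-20,-1, 0,0,0,0,-320,0,-1, 0,0,0,0,-320,0,-1]'; python3 -m inch '[0,0,0,0,10,0,-1, 0,0,0,0,18,0,-1, 0,0,0,0,26,0,-1, 0,0,0,0,34,0,-1, 0,0,0,0,42,0,-1, 0,0,0,0,48,0,-1, 0,0,0,0,54,0,-1, 0,0,0,0,60,0,-1, 0,0,0,0,66,0,-1, 0,0,0,0,72,0,-1, 0,0,0,0,72,0,-1, 0,0,0,0,72,0,-1, 0,0,0,0,72,0,-1]'; python3 -m inch '[0,0,0,0,0,-50,-1, 0,0,0,0,0,-100,-1, 0,0,0,0,0,-140,-1, 0,0,0,0,-60,-140,-1, 0,0,0,0,-120,-140,-1, 0,0,0,0,-180,-140,-1, 0,0,0,0,-180,-140,-1, 0,0,0,0,-180,-140,-1, 0,0,0,0,-180,-140,-1]'
python3 - <<'E'
from h import *
from bench import r,cams
ims=[cv2.resize(cams.capture(n)["color"][a:b,c:d],(640,int(640*(b-a)/(d-c)))) for n,(a,b,c,d) in {"top":(110,300,150,510),"scene":(130,280,220,480)}.items()]
v=cv2.convertScaleAbs(np.vstack(ims),alpha=1.5);v=cv2.resize(v,None,fx=.82,fy=.82);print(v.shape);cv2.imwrite("pics/end.png",v)
E
```

```text
time_s: 8.95
eef_pos: [0.5393, 0.0753, 0.0901]
tcp_rot: [-3.084, -0.166, 0.011]
force: [-0.6, -0.5, 0.1]
gripper_width: -0.0002
time_s: 10.58
eef_pos: [0.5481, 0.0043, 0.0883]
tcp_rot: [-3.084, -0.167, 0.008]
force: [0.1, 0.8, -0.3]
gripper_width: -0.0001
time_s: 11.7
eef_pos: [0.5382, 0.1285, 0.2374]
tcp_rot: [-3.036, -0.273, 0.02]
force: [0.4, 0.4, -0.1]
gripper_width: 0.0
(579, 525, 3)
```

View pics/end.png

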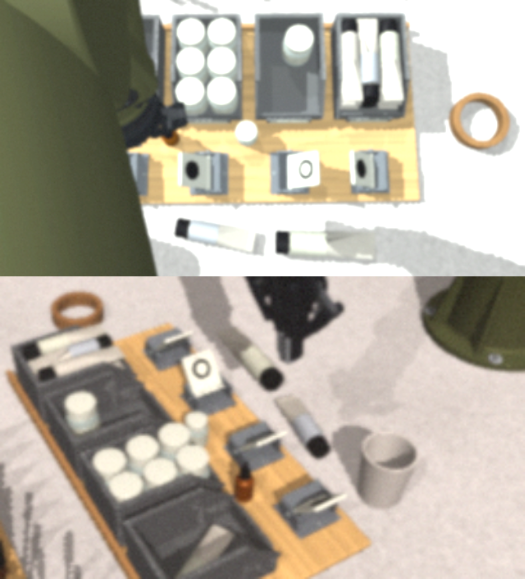

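B was untouched (disc still up), but the arm fell short at A. Joint 6 must be at its range limit at this yaw, so the tool twisted to 10° and stayed at z≈0.09. I'll turn the tool about -80° in place, where joint 6 has room, and push with the fingers' other face. From here I check every leg before descending.

```bash
python3 -m inch '[0,0,-10,0,0,0,-1, 0,0,-20,0,0,0,-1, 0,0,-30,0,0,0,-1, 0,0,-40,0,0,0,-1, 0,0,-50,0,0,0,-1, 0,0,-60,0,0,0,-1, 0,0,-70,0,0,0,-1, 0,0,-80,0,0,0,-1, 0,0,-80,0,0,0,-1, 0,0,-80,0,0,0,-1]'
cat > w.py <<'E'
from h import *
from bench import r
np.set_printoptions(precision=4,suppress=True)
s=r.observe();M=R.from_rotvec(s["tcp_rot"]).as_matrix();y=np.radians(.8)
print(s["eef_pos"],s["joint_pos"],s["force"])
D=np.c_[[-np.sin(y),np.cos(y),0],[np.cos(y),np.sin(y),0],[0,0,-1]]
print("turn deg",np.degrees(R.from_matrix(M.T@D).as_rotvec()),"shift mm",M.T@(np.array([.522,.2567,.2])-s["eef_pos"])*1000)
E
python3 w.py
```

```text
time_s: 13.05
eef_pos: [0.5382, 0.1292, 0.2377]
tcp_rot: [-2.162, -2.167, -0.077]
force: [-0.5, 0.2, -0.3]
gripper_width: -0.0004
[0.5382 0.1292 0.2377] [ 0.1792  0.2258 -0.1514  1.1976  0.0943  1.7472] [-0.4523  0.1527 -0.3329]
turn deg [-1.1434 -5.2874 -0.6482] shift mm [123.5395 -14.9712  49.5677]
```

```bash
python3 -m inch '[-1,-5,-1,40,-5,10,-1, -1,-5,-1,80,-10,30,-1, -1,-5,-1,124,-15,49,-1, -1,-5,-1,124,-15,49,-1, -1,-5,-1,124,-15,49,-1]'; python3 w.py
```

```text
time_s: 13.68
eef_pos: [0.5215, 0.2571, 0.2007]
tcp_rot: [-2.193, -2.243, -0.003]
force: [-0.2, -0.1, 0.3]
gripper_width: -0.0001
[0.5215 0.2571 0.2007] [ 0.4551  0.2919 -0.1467  1.132   0.005   2.0032] [-0.221  -0.1448  0.301 ]
turn deg [-0.1143 -0.2644  0.5027] shift mm [-0.376   0.4884  0.682 ]
```

On station left of A. Letting down, then checking.

```bash
python3 -m inch '[0,0,0,0,0,45,-1, 0,0,0,0,0,90,-1, 0,0,0,0,0,125,-1, 0,0,0,0,0,140,-1, 0,0,0,0,0,140,-1]'; python3 w.py
```

```text
time_s: 14.3
eef_pos: [0.5213, 0.2572, 0.0606]
tcp_rot: [-2.193, -2.242, -0.002]
force: [0.2, 0.9, -0.1]
gripper_width: 0.0004
[0.5213 0.2572 0.0606] [ 0.4553  0.401  -0.3339  0.8362  0.0054  2.004 ] [ 0.2366  0.8657 -0.0988]
turn deg [-0.1531 -0.2703  0.4621] shift mm [   0.1491    0.3305 -139.4189]
```

```bash
python3 -m inch '[0,0,0,-10,0,0,-1, 0,0,0,-20,0,0,-1, 0,0,0,-28,0,0,-1, 0,0,0,-36,0,0,-1, 0,0,0,-44,0,0,-1, 0,0,0,-52,0,0,-1, 0,0,0,-58,0,0,-1, 0,0,0,-64,0,0,-1, 0,0,0,-70,0,0,-1, 0,0,0,-75,0,0,-1, 0,0,0,-75,0,0,-1, 0,0,0,-75,0,0,-1, 0,0,0,-75,0,0,-1]'; python3 w.py
```

```text
time_s: 15.92
eef_pos: [0.523, 0.1834, 0.0603]
tcp_rot: [-2.191, -2.244, -0.004]
force: [0.0, -0.4, -0.5]
gripper_width: -0.0003
[0.523  0.1834 0.0603] [ 0.3338  0.3568 -0.4018  0.8123  0.0056  1.8807] [ 0.0454 -0.3556 -0.4786]
turn deg [-0.1057 -0.3055  0.5692] shift mm [  74.0799    0.47   -139.3469]
```

```bash
python3 -m inch '[0,0,0,0,0,-50,-1, 0,0,0,0,0,-100,-1, 0,0,0,0,0,-140,-1, 0,0,0,60,0,-140,-1, 0,0,0,120,0,-140,-1, 0,0,0,180,0,-150,-1, 0,0,0,200,0,-150,-1, 0,0,0,200,0,-150,-1, 0,0,0,200,0,-150,-1]'
python3 - <<'E'
from h import *
from bench import r,cams
ims=[cv2.resize(cams.capture(n)["color"][a:b,c:d],(640,int(640*(b-a)/(d-c)))) for n,(a,b,c,d) in {"top":(110,300,150,510),"scene":(130,280,220,480)}.items()]
v=cv2.convertScaleAbs(np.vstack(ims),alpha=1.5);v=cv2.resize(v,None,fx=.82,fy=.82);cv2.imwrite("pics/end2.png",v);print(r.observe()["eef_pos"])
E
```

```text
time_s: 17.05
eef_pos: [0.5184, 0.381, 0.2109]
tcp_rot: [-2.193, -2.243, -0.001]
force: [-0.3, -0.4, -0.1]
gripper_width: 0.0001
[0.51873927 0.38069849 0.21119949]
```

View pics/end2.png

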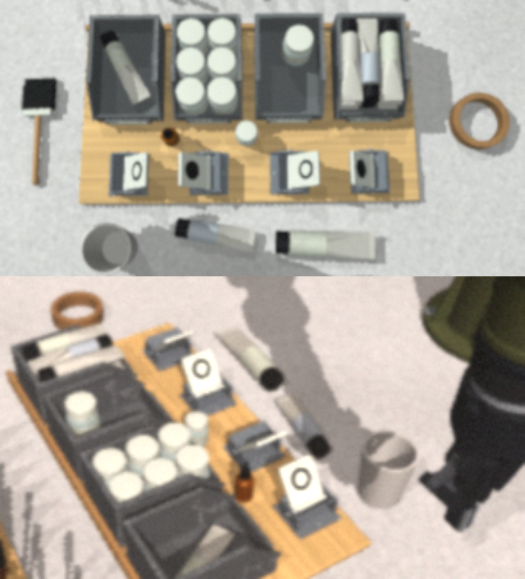

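The four tags now read ring, disc, ring, disc at top-crop (135,172), (193,170), (304,171) and (361,171). They match the bins: low tube, full jars, low jar, full tubes. The loose items look unmoved and the arm is clear, so I'm handing in.

```bash
python3 -c "
from bench import r
r.job_done();print(r.observe()['time_s'])"
```

```text
the job is handed in; nothing more can be done
the job is handed in; nothing more can be done
```

I turned over the three wrong tags with the shut fingertips: those in front of the single tube, the single jar and the heaped tubes. The tag in front of the six jars was already right, and it still shows its disc. The job was handed in at about 17 s.

- **Last checks:** the final top and scene pictures show ring, disc, ring, disc from left to right. These match the bins: low tube, full jars, low jar, full tubes. The loose things looked to be in place and the arm was clear. I judged all of this by eye and did not measure the tag angles or how far the loose things had moved. Force readings at the end of each move stayed below about 1 N; I did not read the force during the pushes.
- **What went wrong:** my first try at the leftmost tag fell short, most likely because joint 6 was at its range limit. The fingertips then passed over the correct jars tag at about its upright height (90 mm) and did not turn it. I turned the tool by 80° and repeated the push in checked steps.
- **What disagreed:** the two-view heights of the tag edges came out at 66–74 mm instead of 76 mm, with ray misses of 4–12 mm, because my scene-camera points were rough and hand-picked. I used the top view on the 76 mm plane instead, where the spacing came out at 124–125 mm, as stated.

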